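Fill the jar crate, then hold the clip open over its stock card

ROBOT

A 6-joint arm with a two-finger parallel gripper is mounted at the origin on the work surface. World frame = base frame: x ahead of the robot, y to its left, z up, the work surface at z = 0. Lengths are in mm, angles in rad, forces in N, time in s.
With the tool pointing down it reaches from about 350 to 775 mm from the base axis. Payload 7.3 kg.
Tool frame: the origin (TCP) lies on the centre line of the jaws, within the pads' length; the fingertips stand 17 mm ahead of it and the grasp point (between the pads) lies 2 mm behind it; z points along the fingers, y is the line along which they close (so a half turn about z gives the same grasp; the last joint's range is limited). The gripper opens to 92 mm and grips with 3 to 60 N. Pads are 19 mm wide; open, the fingers measure 130 mm over their backs; the gripper's body (75 mm by 190 mm) begins 47 mm behind the grasp point.
Start: joints at [-1.304, 0.342, 1.524, -0, 1.275, -0.146], TCP at [210.64, -480.909, 243.741] pointing down, gripper open.
Joint ranges: [-2.53, 2.53], [-0.77, 2.02], [0.04, 2.7], [-1, 4.14], [0.28, 2.66], [-3.11, 3.11]. Speed limits (rad/s): [2.57, 2.57, 3.14, 3.14, 3.14, 3.14].

INTERFACE

Orientations are given as a unit quaternion [w, x, y, z].
In Python, from plant import robot gives the robot as it stands.
- The arm moves only by the tool apply_moves, never from a script. Its argument "targets" is a list of rows, each an object of numbers: "x", "y", "z": the shift along the tool's x, y, z in cm; "rx", "ry", "rz": the turn, a rotation vector about the tool's x, y, z in rad. In form: [{"x": .., "y": .., "z": .., "rx": .., "ry": .., "rz": ..}, ...]. A call has 1 to 8 rows; each row is the pose to reach, as a shift and turn from the pose commanded when the call began, along the tool's axes at that moment; what a row does not reach only later rows make up. A row lasts 1/10 s, in which the tool goes at most 50 mm and 8.59 degrees, less where a joint would pass 70% of its speed; a pose out of reach is approached as far as the arm can. A call with a gripper value outside its range is refused whole. "gripper" is the opening in per cent of the stroke, from 0 (shut) to 100 (fully open), set as the call begins (left out, the last holds). The fingers move at their own pace and stop on an object; "force" is the grip in N (left out, the last holds). Time passes only in rows, so rows that repeat a pose let the fingers close. It gives the time, the measured TCP pose, the force, the opening and the grip force at its end, in the units of the state.
- robot.get_state(): the state, without advancing time (a new reading comes with each control period).
- robot.capture(name): name is "scene" or "top"; returns a dict with "image" (384x512x3 uint8, blue, green, red), "depth" (384x512 float32, mm along the optical axis (not along the pixel's ray), 0 where there is no reading), "vfov" (degrees; the focal length in pixels is half the picture's height over the tangent of half this angle, whatever the lens; pixels are square), "cx", "cy" (the principal point, pixels), "T" (4x4, takes a point from camera to world coordinates). Camera axes: x right, y down, z forward; pixel columns grow to the right and rows downward; lengths in mm; the calibration is good to about 2 mm. A picture is of the moment at which its call begins.
- robot.hand_in(): hands the job in; it is judged then, once.
The state is a dict: "time": time; "joint_pos": joint angles; "dq": joint speeds; "effort": joint torques, N m; "ee_pos": TCP position; "tcp_rot": TCP orientation; "force": force on the tool from outside, world axes, zero at the start; "torque": the same for the moment, N m; "opening": finger opening in mm; "gripper_force": force on a finger pad.
Only numpy, scipy, OpenCV 4.12 (cv2) and the standard library are available. Lean on these libraries where they do the work, as an engineer would, in place of code of your own. Each camera call takes 0.05 s, during which the arm holds its last target. There are 200 camera calls.

TASK

Set the two jars that are still out on the table gently, without dropping them, into the crate's two empty cells, one upright in each. Then take the steel clip off the wall of the white bin, squeeze its handles fully together so that the jaws gape, and lower them a couple of centimetres down over the top edge of the crate's upright stock card, one jaw on each side and their whole width on the card. Finish while holding it there, wide open and clear of the card on both sides so that I can slip the delivery note in, and leave everything else standing where it is.

Things in the scene. Friction and masses are not known exactly. Their poses are not given: they have to be found in the camera images.
- jar1: first screw-top glass jar, straight sided, 56 mm across (the lid too) and 105 mm tall, lid 22 mm high, about 0.3 kg, standing upright on the table; origin: centre of its underside, z up its axis
- jar2: second screw-top glass jar, straight sided, 56 mm across (the lid too) and 105 mm tall, lid 22 mm high, about 0.3 kg, standing upright on the table; origin: centre of its underside, z up its axis
- crate: grey plastic crate fixed to the table, 168 mm (x) by 250 mm (y), outer walls 60 mm and inner dividers 52 mm high, floor 5 mm thick; 2 by 3 square cells 78 mm wide at 82 mm pitch. Four cells hold jars, the two at its -y end are empty. Origin: centre of its underside; its y axis points to the end that carries the stock card
- cell_near (a point): centre of the floor of one empty cell (5 mm above the table); the cell is 78 mm square
- cell_far (a point): centre of the floor of the other empty cell, 82 mm from the first
- card_edge (a point): middle of the top edge of the crate's stock card: a stiff white plate standing upright, fixed in a black holder on the crate's +y end, 120 mm wide and 4 mm thick, its top edge 165 mm above the table; the side channels of the holder reach 85 mm above the table. Axes: x along the edge, y square to the card, z up
- bin: white open bin fixed to the table, 160 mm (x) by 170 mm (y), 110 mm high, plain walls 4 mm thick, small cartons inside up to 75 mm high; origin: centre of its underside. The clip sits on its -x wall
- clip: 60 mm wide sheet-steel bulldog clip, 50 g, parked astride the bin's -x wall, jaws down, handles up. Origin: on its pivot, 14 mm above the bin's rim. Parked: z up, x square to the jaws (the line along which the handles are squeezed), y along the pivot. Handle plates 28 mm wide (y). The frame belongs to the +x half and leans with it by half the opening angle
- clip_half (a joint): opening angle between the clip's halves: 0 parked (jaws parallel, 4 mm apart), -0.1 tips shut, 0.60 fully open, at its stop. Parked, the handles spread in a V to 54 mm outside at their tips, 46 mm above the pivot; fully squeezed they stand nearly parallel, 24 mm outside, tips 51 mm above it. A spring shuts it: 4 N on each handle at first, 10 N at the stop; let go, it snaps shut
- jaw_a (a point): middle of the inner edge of the jaw tip on the clip's +x half: 42 mm below the pivot parked, 40 mm below it fully open
- jaw_b (a point): the same on the clip's other half. Fully open, the tips are 28 mm apart, and 20 mm below the pivot there are 16 mm between the jaws
- packed1: jar of the same kind already standing in the crate, 56 x 105 mm; origin: centre of its underside; leave it where it is
- packed2: jar of the same kind already standing in the crate, 56 x 105 mm; origin: centre of its underside; leave it where it is
- packed3: jar of the same kind already standing in the crate, 56 x 105 mm; origin: centre of its underside; leave it where it is
- packed4: jar of the same kind already standing in the crate, 56 x 105 mm; origin: centre of its underside; leave it where it is
- tin: flat unopened tin, 74 mm across, 55 mm tall, among the jars; origin: centre of its underside; leave it
- carton: small yellow carton 70 x 110 x 45 mm, loose; origin: centre of its underside; leave it
- marker: felt marker lying on the table, 130 mm long, 16 mm thick; origin: under its middle, x along it; leave it
Mind the look-alikes: they are no part of the job. Leave any blue or purple look-alike of the jar1 alone.

How it is judged (in metres and radians):
On the way, in this order (a step that is already met when the one before it is completed fails the run):
1. both jars stand upright in the two empty cells, one in each, let go (((horizontal distance between jar1 and cell_near below 0.018 m and z of jar1 in the frame of crate between 0.001 and 0.01 m and angle between each of jar1, jar2's own z axis and vertical below 0.1 rad and linear speed of each of jar1, jar2 below 0.03 m/s and horizontal distance between jar2 and cell_far below 0.018 m and z of jar2 in the frame of crate between 0.001 and 0.01 m) or (horizontal distance between jar1 and cell_far below 0.018 m and z of jar1 in the frame of crate between 0.001 and 0.01 m and angle between each of jar1, jar2's own z axis and vertical below 0.1 rad and linear speed of each of jar1, jar2 below 0.03 m/s and horizontal distance between jar2 and cell_near below 0.018 m and z of jar2 in the frame of crate between 0.001 and 0.01 m)) and contact force between the fingers and jar1 below 0.2 N and contact force between the fingers and jar2 below 0.2 N), for 0.2 s.
2. the clip is off the bin (height (world z) of clip above 0.16 m and contact force between clip and bin below 0.05 N), for 0.1 s.
At the end, for the whole second after the job is handed in: A jar upright (0.1 rad) on the floor of each empty cell; fingers hold the clip (over 3 N) open beyond 0.45 rad, one jaw tip 5 mm or more either side of the card's middle plane, both 8-34 mm below its top edge and within 32 mm of its middle, clip still and not touching card or crate (under 0.3 N) (((horizontal distance between jar1 and cell_near below 0.018 m and z of jar1 in the frame of crate between 0.001 and 0.01 m and angle between each of jar1, jar2's own z axis and vertical below 0.1 rad and linear speed of each of jar1, jar2 below 0.03 m/s and horizontal distance between jar2 and cell_far below 0.018 m and z of jar2 in the frame of crate between 0.001 and 0.01 m) or (horizontal distance between jar1 and cell_far below 0.018 m and z of jar1 in the frame of crate between 0.001 and 0.01 m and angle between each of jar1, jar2's own z axis and vertical below 0.1 rad and linear speed of each of jar1, jar2 below 0.03 m/s and horizontal distance between jar2 and cell_near below 0.018 m and z of jar2 in the frame of crate between 0.001 and 0.01 m)) and ((y of jaw_a in the frame of card_edge above 0.005 m and y of jaw_b in the frame of card_edge below -0.005 m) or (y of jaw_b in the frame of card_edge above 0.005 m and y of jaw_a in the frame of card_edge below -0.005 m)) and z of jaw_a in the frame of card_edge between -0.034 and -0.008 m and z of jaw_b in the frame of card_edge between -0.034 and -0.008 m and x of jaw_a in the frame of card_edge between -0.032 and 0.032 m and x of jaw_b in the frame of card_edge between -0.032 and 0.032 m and value of joint clip_half above 0.45 rad and contact force between the fingers and clip above 3 N and contact force between clip and crate below 0.3 N and linear speed of clip below 0.03 m/s); the arm keeps its last pose, push and grip.
It fails at once if a jar already in the crate, the flat tin, the carton or the marker is pushed more than 35 mm or knocked over (distance of any of packed1, packed2, packed3, packed4, tin, carton, marker from where it was at the start of the episode above 0.035 m or angle between any of packed1, packed2, packed3, packed4, tin, carton's own z axis and vertical above 0.5 rad).
It fails at once if a jar is slammed down in the crate (more than 70 N) (contact force between any of jar1, jar2 and crate above 70 N).
It fails at once if a jar is let go in the air, its underside more than 30 mm above the table (25 mm above the cell's floor) ((height (world z) of jar1 above 0.03 m and contact force between the fingers and jar1 below 0.1 N) or (height (world z) of jar2 above 0.03 m and contact force between the fingers and jar2 below 0.1 N)).
It also fails if it takes over 69 s, if anything falls off the work surface, if the arm or the gripper's body presses on something with over 40 N, if the wrist force passes 120 N, or if a joint passes its speed limit or range.

## Working session

There is one attempt and no reset: what is moved stays moved. The work goes in short steps, Python scripts to look and compute and a tool call to move; the robot and the scene stay as the last step left them, time stands still between calls to the robot, and variables do not carry over. Pictures are saved under pics/ and viewed, at most 10 in all, crops included, and the job is handed in when it is done.

Besides the shell and the picture viewer there is one more tool, called after ">>>" as name([rows], argument=value, ...), one row to a line, values as JSON. apply_moves: Moves the arm, as the interface text tells. Its arguments: {"type":"object","properties":{"targets":{"type":"array"},"gripper":{"type":"number"},"force":{"type":"number"}},"required":["targets"]}

```bash
mkdir -p pics; ls
cat > h.py <<'E'
import numpy as np, cv2
from plant import robot
from scipy.spatial.transform import Rotation as R
def cap(n):
    c=robot.capture(n); c['f']=192/np.tan(np.radians(c['vfov']/2)); return c
def cloud(c):
    h,w=c['depth'].shape; u,v=np.meshgrid(np.arange(w),np.arange(h)); d=c['depth'].astype(float)
    P=np.stack([(u-c['cx'])/c['f']*d,(v-c['cy'])/c['f']*d,d,np.ones_like(d)],-1)@np.array(c['T']).T
    P=P[...,:3]; P[d<=0]=np.nan; return P
E
python3 - <<'E'
from h import *
print(robot.get_state())
a=cap('scene');b=cap('top')
for n,c in(('scene',a),('top',b)):
    cv2.imwrite(f'pics/{n}0.png',cv2.resize(c['image'],(800,600)))
    np.savez(f'{n}0.npz',img=c['image'],P=cloud(c)); print(n,c['vfov'],c['cx'],c['cy'],np.round(c['T'],3).tolist())
E
```

```text
pics
{'time': 0.0, 'joint_pos': array([-1.30396990e+00,  3.42738716e-01,  1.52501740e+00,  7.20522254e-06,
        1.27541983e+00, -1.45989720e-01]), 'dq': array([ 0.00084699, -0.00020196, -0.00052828,  0.00014988, -0.00040121,
        0.00069794]), 'effort': array([ 8.46718194e-05, -4.31249428e+01, -2.44218224e+01,  7.16831814e-02,
        5.60270820e-02, -1.23723808e-04]), 'ee_pos': array([ 210.54900947, -480.50750894,  243.03651973]), 'tcp_rot': array([-7.90413850e-04,  9.78773285e-01,  2.04944456e-01, -4.43616394e-05]), 'force': array([-0.38615236, -0.90921472,  0.36723623]), 'torque': array([-0.04364206,  0.00585507, -0.0212222 ]), 'gripper_force': 0.0, 'opening': 91.7911834406609}
scene 48.61802495273421 261.4992280700478 192.5819987653717 [[-0.479, 0.628, -0.613, 1260.467], [0.877, 0.354, -0.324, 368.443], [0.014, -0.693, -0.721, 1015.099], [0.0, 0.0, 0.0, 1.0]]
top 47.9977627900008 249.49667608605372 197.22832883413713 [[0.008, -0.995, 0.098, 419.858], [-1.0, -0.007, 0.007, -32.714], [-0.007, -0.098, -0.995, 1203.622], [0.0, 0.0, 0.0, 1.0]]
```

View pics/scene0.png

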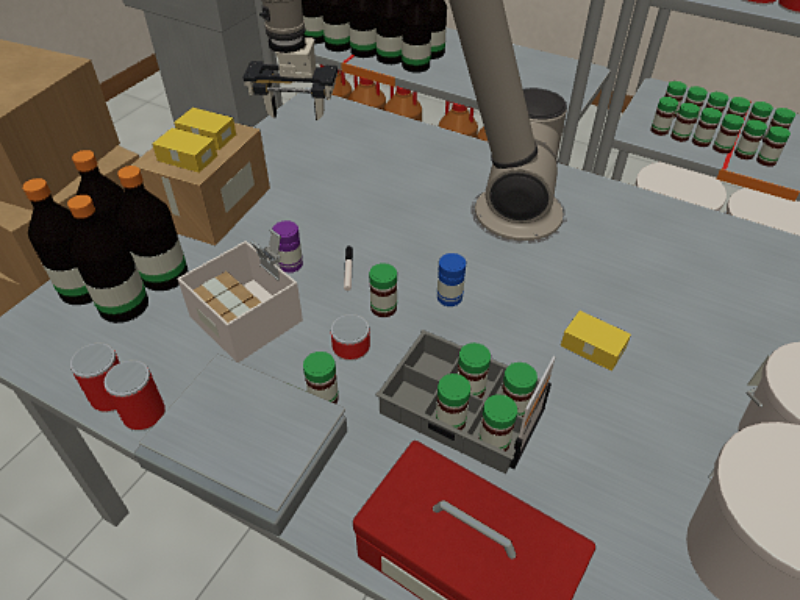

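View pics/top0.png

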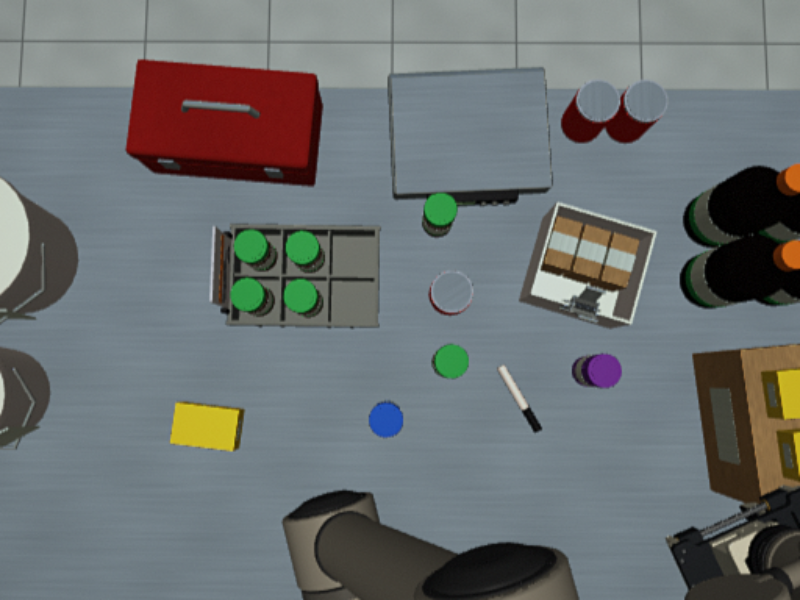

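The scene picture shows the loose green jars at (383,290) and (320,378), i.e. (451,361) and (440,210) in the top picture. Blue (452,280) and purple (287,246) are the look-alikes. The crate's empty cells are on its right side in the top view, the card is on its left, and the clip is on the bin's lower wall at (585,300). Next I'll measure, with one enlarged crop of the jars and clip.

Run:
```python
from h import *
Z=np.load('top0.npz');S=np.load('scene0.npz')
for n,D in(('top',Z),('scene',S)):
    hsv=cv2.cvtColor(D['img'],cv2.COLOR_BGR2HSV);P=D['P']
    m=cv2.inRange(hsv,(50,120,50),(75,255,255)); k,l,s,c=cv2.connectedComponentsWithStats(m)
    for i in range(1,k):
        if s[i,4]<60: continue
        p=P[l==i]; p=p[np.isfinite(p[:,2])]; 
        if p[:,0].min()<100: continue
        zt=np.percentile(p[:,2],90); q=p[p[:,2]>zt-5]
        print(n,'green',np.round(c[i]),s[i,4],'ztop',zt.round(),'ctr',((q[:,:2].max(0)+q[:,:2].min(0))/2).round(1),'ext',np.ptp(q[:,:2],axis=0).round())
def rect(P,m,t):
    q=P[m][:,:2].astype(np.float32); r=cv2.minAreaRect(q); print(t,len(q),np.round(r[0],1),np.round(r[1],1),round(r[2],1))
P=Z['P'];x,y,z=P[...,0],P[...,1],P[...,2]
# world windows
crt=(abs(z-60)<5); 
print('ztab',np.nanmedian(z))
u,v=np.meshgrid(np.arange(512),np.arange(384))
rect(P,crt&(u>130)&(u<250)&(v>130)&(v<220),'crate rim')
rect(P,(z>140)&(z<185)&(u>125)&(u<160)&(v>130)&(v<210),'card top')
bw=(u>325)&(u<425)&(v>120)&(v<215)
rect(P,bw&(abs(z-110)<4),'bin rim')
rect(P,bw&(z>118)&(z<190),'clip'); q=P[bw&(z>118)&(z<190)]; print(np.percentile(q[:,2],[0,50,100]))
rect(P,(z>20)&(z<75)&(u>245)&(u<360)&(v>35)&(v<125),'slab'); print(np.nanmedian(z[60:110,260:340]))
Q=S['P'];u2,v2=np.meshgrid(np.arange(512),np.arange(384))
w=(u2>155)&(u2<195)&(v2>145)&(v2<180); q=Q[w&(Q[...,2]>116)&(Q[...,2]<190)]; print('scene clip',len(q),np.round(q.min(0)),np.round(q.max(0)),np.round(q.mean(0)))
w=(u2>320)&(u2<360)&(v2>225)&(v2<300); q=Q[w&(Q[...,2]>155)&(Q[...,2]<175)]; print('scene card top',len(q),np.round(q.min(0)),np.round(q.max(0)))
i=cv2.resize(Z['img'][125:245,265:425],(800,600),interpolation=cv2.INTER_CUBIC); cv2.imwrite('pics/crop.png',i)
```

```text
top green [282. 133.] 367 ztop 108.0 ctr [ 694.  -107.6] ext [53. 52.]
top green [160. 157.] 369 ztop 113.0 ctr [629.2 206.7] ext [55. 53.]
top green [193. 158.] 370 ztop 113.0 ctr [628.2 121.8] ext [52. 52.]
top green [158. 188.] 377 ztop 113.0 ctr [549.8 210.9] ext [52. 54.]
top green [192. 189.] 379 ztop 113.0 ctr [547.7 123.8] ext [52. 54.]
top green [289. 231.] 374 ztop 108.0 ctr [ 442.8 -124.2] ext [51. 54.]
scene green [104. 176.] 121 ztop 48.0 ctr [ 609.7 -567.1] ext [67. 62.]
scene green [245. 176.] 237 ztop 108.0 ctr [ 444.9 -121.5] ext [53. 54.]
scene green [ 46. 186.] 80 ztop 50.0 ctr [ 743.2 -690.7] ext [28. 57.]
scene green [ 79. 195.] 135 ztop 48.0 ctr [ 710.  -575.8] ext [86. 57.]
scene green [303. 229.] 321 ztop 113.0 ctr [550.1 126.1] ext [56. 53.]
scene green [204. 235.] 325 ztop 108.0 ctr [ 697.7 -103.8] ext [54. 54.]
scene green [333. 242.] 347 ztop 114.0 ctr [550.3 212.6] ext [54. 54.]
scene green [290. 249.] 361 ztop 113.0 ctr [629.8 123.9] ext [56. 54.]
scene green [320. 263.] 385 ztop 113.0 ctr [630.8 209.8] ext [57. 53.]
ztab 0.6160262684560394
crate rim 981 [589.5 124.6] [259.3 176.5] 89.6
card top 213 [590.5 253.9] [  6.1 120.2] 89.6
bin rim 429 [ 604.5 -356.7] [170.8 164.1] 73.6
clip 329 [ 531.2 -334. ] [48.4 52.6] 73.2
[118.63334396 131.99760989 174.3491833 ]
slab 8044 [ 847.5 -161.2] [227.3 281.8] 2.4
68.12461183727555
scene clip 211 [ 501. -357.  117.] [ 561. -307.  175.] [ 528. -329.  144.]
scene card top 89 [531. 253. 155.] [653. 258. 169.]
```

View pics/crop.png

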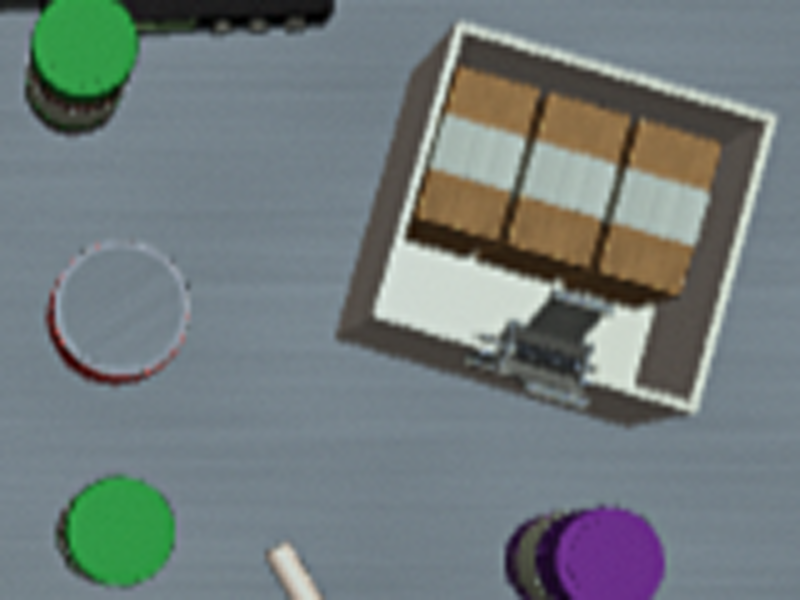

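The crop confirms the loose green jars at (85,45) and (118,530), with the purple one excluded; red band, green lid and 56 mm size all match. The clip is astride the bin's lower (-x) wall around (545,345).

```bash
cat >> h.py <<'E'
def go(*T):
    "T: (x,y,z,yaw) mm/rad world; prints shifts from the present pose. Tool x=(cos a,sin a), z down"
    s=robot.get_state(); w,i,j,k=s['tcp_rot']; r=R.from_quat([i,j,k,w]); 
    print('now',s['time'],s['ee_pos'].round(1),'a',round(float(np.arctan2(*r.as_matrix()[1::-1,0])),3),'F',s['force'].round(1),'open',round(s['opening'],1),'g',s['gripper_force'],'q',s['joint_pos'].round(2))
    for x,y,z,a in T:
        d=r.inv().apply(np.array([x,y,z])-s['ee_pos'])/10
        t=R.from_matrix([[np.cos(a),np.sin(a),0],[np.sin(a),-np.cos(a),0],[0,0,-1]])
        print((x,y,z,a),'->',d.round(2),(r.inv()*t).as_rotvec().round(3))
E
python3 -c "
from h import *
go((444,-123,200,.785),(444,-123,88,.785))"
```

```text
now 0.1 [ 210.6 -480.6  243.1] a 0.413 F [-0.5  0.5  0.2] open 92.2 g 0.0 q [-1.3   0.34  1.52  0.    1.28 -0.15]
(444, -123, 200, 0.785) -> [ 35.73 -23.38   4.35] [-0.001 -0.    -0.372]
(444, -123, 88, 0.785) -> [ 35.72 -23.36  15.55] [-0.001 -0.    -0.372]
```

>>> apply_moves([
  {"x":3,"y":-2,"z":0,"rz":-0.05},
  {"x":8,"y":-5,"z":1,"rz":-0.12},
  {"x":13,"y":-8,"z":2,"rz":-0.2},
  {"x":17,"y":-11,"z":3,"rz":-0.25},
  {"x":21,"y":-14,"z":4,"rz":-0.3},
  {"x":25,"y":-16.5,"z":4,"rz":-0.34},
  {"x":29,"y":-19,"z":4,"rz":-0.37},
  {"x":33,"y":-21.5,"z":4,"rz":-0.37},
])

```text
schema error: expected keys x, y, z, rx, ry, rz
```

```bash
python3 -c "
from h import *
go((444,-123,150,.785),(444,-123,88,.785))"
```

```text
now 0.1 [ 210.6 -480.6  243.1] a 0.413 F [-0.5  0.5  0.2] open 92.2 g 0.0 q [-1.3   0.34  1.52  0.    1.28 -0.15]
(444, -123, 150, 0.785) -> [ 35.73 -23.37   9.35] [-0.001 -0.    -0.372]
(444, -123, 88, 0.785) -> [ 35.72 -23.36  15.55] [-0.001 -0.    -0.372]
```

>>> apply_moves([
  {"x":3,"y":-2,"z":0,"rx":0,"ry":0,"rz":-0.05},
  {"x":7,"y":-4.6,"z":1,"rx":0,"ry":0,"rz":-0.12},
  {"x":11,"y":-7.2,"z":2,"rx":0,"ry":0,"rz":-0.2},
  {"x":15,"y":-9.8,"z":3,"rx":0,"ry":0,"rz":-0.25},
  {"x":19,"y":-12.4,"z":4,"rx":0,"ry":0,"rz":-0.3},
  {"x":23,"y":-15,"z":4,"rx":0,"ry":0,"rz":-0.34},
  {"x":27,"y":-17.7,"z":4,"rx":0,"ry":0,"rz":-0.37},
  {"x":31,"y":-20.3,"z":4,"rx":0,"ry":0,"rz":-0.37},
], gripper=100)

```text
time: 0.9
ee_pos: [413.7, -168.7, 203.5]
tcp_rot: [-0.0, 0.924, 0.382, -0.0]
force: [0.5, -0.7, 0.2]
opening: 91.7
gripper_force: 0.0
```

```bash
python3 -c "
from h import *
go((444,-123,150,.785),(444,-123,88,.785))"
```

```text
now 0.9 [ 413.7 -168.7  203.5] a 0.783 F [ 0.5 -0.7  0.2] open 91.7 g 0.0 q [-0.56  0.24  1.79 -0.    1.11  0.23]
(444, -123, 150, 0.785) -> [ 5.37 -1.09  5.35] [-0.     0.    -0.002]
(444, -123, 88, 0.785) -> [ 5.37 -1.09 11.55] [-0.     0.    -0.002]
```

>>> apply_moves([
  {"x":3,"y":-0.6,"z":1,"rx":0,"ry":0,"rz":0},
  {"x":5.4,"y":-1.1,"z":3.5,"rx":0,"ry":0,"rz":0},
  {"x":5.4,"y":-1.1,"z":6,"rx":0,"ry":0,"rz":0},
  {"x":5.4,"y":-1.1,"z":8,"rx":0,"ry":0,"rz":0},
  {"x":5.4,"y":-1.1,"z":10,"rx":0,"ry":0,"rz":0},
  {"x":5.4,"y":-1.1,"z":11,"rx":0,"ry":0,"rz":0},
  {"x":5.4,"y":-1.1,"z":11.5,"rx":0,"ry":0,"rz":0},
])

```text
time: 1.6
ee_pos: [443.2, -124.6, 87.8]
tcp_rot: [-0.001, 0.924, 0.381, -0.001]
force: [-0.9, -0.6, 0.3]
opening: 92.0
gripper_force: 0.0
```

>>> apply_moves([
  {"x":0,"y":0,"z":0,"rx":0,"ry":0,"rz":0},
  {"x":0,"y":0,"z":0,"rx":0,"ry":0,"rz":0},
  {"x":0,"y":0,"z":0,"rx":0,"ry":0,"rz":0},
  {"x":0,"y":0,"z":0,"rx":0,"ry":0,"rz":0},
  {"x":0,"y":0,"z":0,"rx":0,"ry":0,"rz":0},
  {"x":0,"y":0,"z":0,"rx":0,"ry":0,"rz":0},
], gripper=30, force=25)

```text
time: 2.2
ee_pos: [443.6, -124.6, 89.0]
tcp_rot: [0.0, 0.924, 0.381, 0.0]
force: [-1.0, 0.8, 3.1]
opening: 55.6
gripper_force: 25.0
```

```bash
python3 -c "
from h import *
go((444,-123,190,.785),(548.5,43,190,.785),(548.5,43,96,.785))"
```

```text
now 2.2 [ 443.6 -124.6   89. ] a 0.783 F [-1.   0.8  3.1] open 55.6 g 25.000270307064056 q [-0.44  0.43  1.9   0.    0.82  0.35]
(444, -123, 190, 0.785) -> [  0.14  -0.09 -10.1 ] [ 0.    -0.    -0.002]
(548.5, 43, 190, 0.785) -> [ 19.26  -4.49 -10.09] [ 0.    -0.    -0.002]
(548.5, 43, 96, 0.785) -> [19.26 -4.49 -0.69] [ 0.    -0.    -0.002]
```

>>> apply_moves([
  {"x":0,"y":0,"z":-1.5,"rx":0,"ry":0,"rz":0},
  {"x":0,"y":0,"z":-4.5,"rx":0,"ry":0,"rz":0},
  {"x":0,"y":0,"z":-8,"rx":0,"ry":0,"rz":0},
  {"x":3,"y":-0.7,"z":-9.5,"rx":0,"ry":0,"rz":0},
  {"x":7,"y":-1.6,"z":-9.5,"rx":0,"ry":0,"rz":0},
  {"x":11,"y":-2.6,"z":-9.5,"rx":0,"ry":0,"rz":0},
  {"x":15,"y":-3.5,"z":-9.5,"rx":0,"ry":0,"rz":0},
  {"x":18,"y":-4.2,"z":-9.5,"rx":0,"ry":0,"rz":0},
])

```text
time: 3.0
ee_pos: [542.4, 34.1, 183.3]
tcp_rot: [-0.0, 0.924, 0.382, -0.0]
force: [0.4, -0.1, -2.4]
opening: 55.8
gripper_force: 25.0
```

>>> apply_moves([
  {"x":1,"y":-0.3,"z":0,"rx":0,"ry":0,"rz":0},
  {"x":1.3,"y":-0.3,"z":0,"rx":0,"ry":0,"rz":0},
  {"x":1.3,"y":-0.3,"z":0,"rx":0,"ry":0,"rz":0},
])

```text
time: 3.3
ee_pos: [548.4, 42.9, 183.3]
tcp_rot: [0.0, 0.924, 0.382, -0.001]
force: [-0.4, -0.1, -3.1]
opening: 55.9
gripper_force: 25.0
```

Run:
```python
from h import *
go((548.5,43,130,.785),(548.5,43,95,.785))
a=cap('top'); b=cap('scene'); cv2.imwrite('pics/t1.png',np.hstack([cv2.resize(a['image'][110:230,120:280],(400,300),interpolation=2),cv2.resize(b['image'][180:320,200:386],(400,300),interpolation=2)]))
for c in (a,b):
    P=cloud(c); z=P[...,2]; w=(P[...,0]>480)&(P[...,0]<690)&(P[...,1]>-20)&(P[...,1]<80)
    q=P[w&(abs(z-5)<4)]; print('floor seen',len(q),np.percentile(q[:,:2],[1,99],axis=0).round())
    q=P[w&(abs(z-60)<4)]; print('rim seen',np.percentile(q[:,:2],[0.5,99.5],axis=0).round())
```

```text
now 3.3 [548.4  42.9 183.3] a 0.783 F [-0.4 -0.1 -3.1] open 55.9 g 24.999607801437378 q [-0.06  0.44  1.54 -0.    1.16  0.73]
(548.5, 43, 130, 0.785) -> [0.03 0.   5.33] [-0.     0.001 -0.002]
(548.5, 43, 95, 0.785) -> [0.03 0.   8.83] [-0.     0.001 -0.002]
floor seen 143 [[482. -20.]
 [578.  78.]]
rim seen [[501.  -4.]
 [509.  64.]]
floor seen 654 [[508. -18.]
 [688.  72.]]
rim seen [[503.  -3.]
 [678.  79.]]
```

View pics/t1.png

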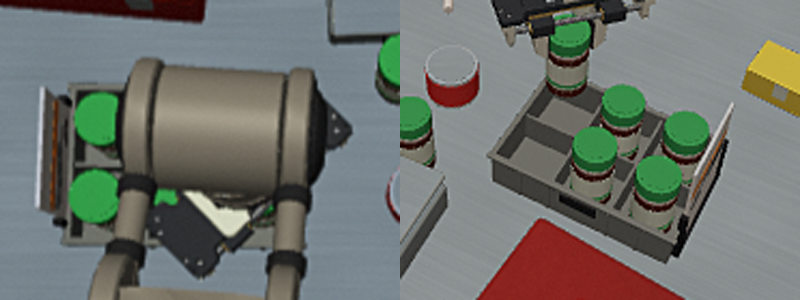

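The picture (right half) shows the jar held upright over the near empty cell at (568,60). Lowering.

>>> apply_moves([
  {"x":0,"y":0,"z":2.5,"rx":0,"ry":0,"rz":0},
  {"x":0,"y":0,"z":5,"rx":0,"ry":0,"rz":0},
  {"x":0,"y":0,"z":7,"rx":0,"ry":0,"rz":0},
  {"x":0,"y":0,"z":8,"rx":0,"ry":0,"rz":0},
  {"x":0,"y":0,"z":8.4,"rx":0,"ry":0,"rz":0},
  {"x":0,"y":0,"z":8.7,"rx":0,"ry":0,"rz":0},
  {"x":0,"y":0,"z":8.9,"rx":0,"ry":0,"rz":0},
  {"x":0,"y":0,"z":8.9,"rx":0,"ry":0,"rz":0},
])

```text
time: 4.2
ee_pos: [549.1, 43.2, 95.2]
tcp_rot: [0.0, 0.924, 0.381, 0.0]
force: [-0.2, -0.4, -1.8]
opening: 55.4
gripper_force: 25.0
```

>>> apply_moves([
  {"x":0,"y":0,"z":0.1,"rx":0,"ry":0,"rz":0},
  {"x":0,"y":0,"z":0.1,"rx":0,"ry":0,"rz":0},
  {"x":0,"y":0,"z":0.1,"rx":0,"ry":0,"rz":0},
  {"x":0,"y":0,"z":0.1,"rx":0,"ry":0,"rz":0},
  {"x":0,"y":0,"z":-0.5,"rx":0,"ry":0,"rz":0},
  {"x":0,"y":0,"z":-3,"rx":0,"ry":0,"rz":0},
  {"x":0,"y":0,"z":-7,"rx":0,"ry":0,"rz":0},
  {"x":0,"y":0,"z":-10.5,"rx":0,"ry":0,"rz":0},
], gripper=90)

```text
time: 5.0
ee_pos: [548.8, 43.3, 201.6]
tcp_rot: [0.0, 0.924, 0.381, 0.0]
force: [0.9, -0.4, -0.2]
opening: 82.9
gripper_force: 0.0
```

```bash
python3 -c "
from h import *
go((696,-106,200,.785),(696,-106,88,.785))"
```

```text
now 5.0 [548.8  43.3 201.6] a 0.783 F [ 0.9 -0.4 -0.2] open 82.9 g 0.0 q [-0.06  0.42  1.52 -0.    1.2   0.73]
(696, -106, 200, 0.785) -> [-0.09 20.97  0.17] [ 0.    -0.    -0.002]
(696, -106, 88, 0.785) -> [-0.1  20.97 11.37] [ 0.    -0.    -0.002]
```

```bash
python3 -c "
from h import *
go((696,-106,160,0),(696,-106,91,0))
Z=np.load('top0.npz')['P'];m=(abs(Z[...,1]+110)<60)&(Z[...,0]>728)&(Z[...,0]<800);import numpy as np
q=Z[m]
for x in range(728,800,8):
  s=q[(q[:,0]>=x)&(q[:,0]<x+8)]; print(x,len(s),s[:,2].max().round() if len(s) else '')"
```

```text
now 5.0 [548.8  43.3 201.6] a 0.783 F [ 0.9 -0.4 -0.2] open 82.9 g 0.0 q [-0.06  0.42  1.52 -0.    1.2   0.73]
(696, -106, 160, 0) -> [-0.09 20.97  4.17] [ 0.    -0.     0.783]
(696, -106, 91, 0) -> [-0.1  20.97 11.07] [ 0.    -0.     0.783]
728 147 72.0
736 215 74.0
744 132 72.0
752 131 74.0
760 126 75.0
768 132 73.0
776 132 74.0
784 133 73.0
792 128 73.0
```

>>> apply_moves([
  {"x":0,"y":3,"z":0,"rx":0,"ry":0,"rz":0.1},
  {"x":0,"y":6.5,"z":0,"rx":0,"ry":0,"rz":0.22},
  {"x":0,"y":10,"z":0,"rx":0,"ry":0,"rz":0.34},
  {"x":0,"y":13.5,"z":0,"rx":0,"ry":0,"rz":0.46},
  {"x":0,"y":17,"z":0,"rx":0,"ry":0,"rz":0.58},
  {"x":0,"y":19.5,"z":0,"rx":0,"ry":0,"rz":0.68},
  {"x":0,"y":20.9,"z":0,"rx":0,"ry":0,"rz":0.78},
  {"x":-0.1,"y":20.9,"z":0,"rx":0,"ry":0,"rz":0.783},
], gripper=100)

```text
time: 5.8
ee_pos: [696.1, -107.2, 199.2]
tcp_rot: [0.0, 1.0, -0.001, 0.0]
force: [-0.4, 0.2, -0.0]
opening: 92.0
gripper_force: 0.0
```

```bash
python3 -c "
from h import *
go((696,-106,160,0),(696,-106,91,0))"
```

```text
now 5.8 [ 696.1 -107.2  199.2] a -0.003 F [-0.4  0.2 -0. ] open 92.0 g 0.0 q [-0.26  0.72  1.01 -0.    1.42  1.31]
(696, -106, 160, 0) -> [-0.01 -0.12  3.92] [ 0.    -0.    -0.003]
(696, -106, 91, 0) -> [-1.000e-02 -1.200e-01  1.082e+01] [ 0.    -0.    -0.003]
```

>>> apply_moves([
  {"x":0,"y":-0.1,"z":3,"rx":0,"ry":0,"rz":0},
  {"x":0,"y":-0.1,"z":6,"rx":0,"ry":0,"rz":0},
  {"x":0,"y":-0.1,"z":8.5,"rx":0,"ry":0,"rz":0},
  {"x":0,"y":-0.1,"z":10,"rx":0,"ry":0,"rz":0},
  {"x":0,"y":-0.1,"z":10.8,"rx":0,"ry":0,"rz":0},
  {"x":0,"y":-0.1,"z":10.8,"rx":0,"ry":0,"rz":0},
])

```text
time: 6.4
ee_pos: [695.1, -104.2, 91.4]
tcp_rot: [-0.0, 1.0, 0.0, -0.0]
force: [0.8, -0.8, 0.8]
opening: 92.0
gripper_force: 0.0
```

>>> apply_moves([
  {"x":0,"y":0,"z":0,"rx":0,"ry":0,"rz":0},
  {"x":0,"y":0,"z":0,"rx":0,"ry":0,"rz":0},
  {"x":0,"y":0,"z":0,"rx":0,"ry":0,"rz":0},
  {"x":0,"y":0,"z":0,"rx":0,"ry":0,"rz":0},
  {"x":0,"y":0,"z":0,"rx":0,"ry":0,"rz":0},
  {"x":0,"y":0,"z":0,"rx":0,"ry":0,"rz":0},
], gripper=30, force=25)

```text
time: 7.0
ee_pos: [695.6, -104.8, 92.1]
tcp_rot: [0.0, 1.0, -0.0, 0.0]
force: [-0.2, -1.1, 1.5]
opening: 55.3
gripper_force: 25.0
```

```bash
python3 -c "
from h import *
go((696,-106,190,0),(630.5,43,190,.785),(630.5,43,96,.785))"
```

```text
now 7.0 [ 695.6 -104.8   92.1] a -0.0 F [-0.2 -1.1  1.5] open 55.3 g 25.000187158584595 q [-0.26  0.8   1.15 -0.    1.19  1.31]
(696, -106, 190, 0) -> [ 0.04  0.12 -9.79] [ 0.    -0.001 -0.   ]
(630.5, 43, 190, 0.785) -> [ -6.51 -14.77  -9.8 ] [ 0.001 -0.    -0.785]
(630.5, 43, 96, 0.785) -> [ -6.52 -14.78  -0.4 ] [ 0.001 -0.    -0.785]
```

>>> apply_moves([
  {"x":0,"y":0,"z":-2,"rx":0,"ry":0,"rz":0},
  {"x":0,"y":0,"z":-5.5,"rx":0,"ry":0,"rz":0},
  {"x":-0.5,"y":-1.5,"z":-9,"rx":0,"ry":0,"rz":-0.1},
  {"x":-2,"y":-4.5,"z":-9.5,"rx":0,"ry":0,"rz":-0.24},
  {"x":-3.5,"y":-8,"z":-9.5,"rx":0,"ry":0,"rz":-0.38},
  {"x":-5,"y":-11.3,"z":-9.5,"rx":0,"ry":0,"rz":-0.52},
  {"x":-6,"y":-13.6,"z":-9.5,"rx":0,"ry":0,"rz":-0.66},
  {"x":-6.5,"y":-14.7,"z":-9.5,"rx":0,"ry":0,"rz":-0.78},
])

```text
time: 7.8
ee_pos: [629.0, 45.0, 186.2]
tcp_rot: [-0.001, 0.923, 0.384, -0.001]
force: [-0.5, -0.6, -3.0]
opening: 55.6
gripper_force: 25.0
```

```bash
python3 -c "
from h import *
b=cap('scene');cv2.imwrite('pics/s2.png',cv2.resize(b['image'][160:310,190:390],(800,600),interpolation=2))
go((630.5,43,130,.785),(630.5,43,97.5,.785))"
```

```text
now 7.85 [628.6  46.  186.3] a 0.794 F [-0.4  2.5 -2.2] open 55.1 g 25.000188946723938 q [-0.05  0.58  1.29  0.    1.27  0.73]
(630.5, 43, 130, 0.785) -> [-0.08  0.36  5.63] [-0.003  0.001  0.009]
(630.5, 43, 97.5, 0.785) -> [-0.08  0.36  8.88] [-0.003  0.001  0.009]
```

View pics/s2.png

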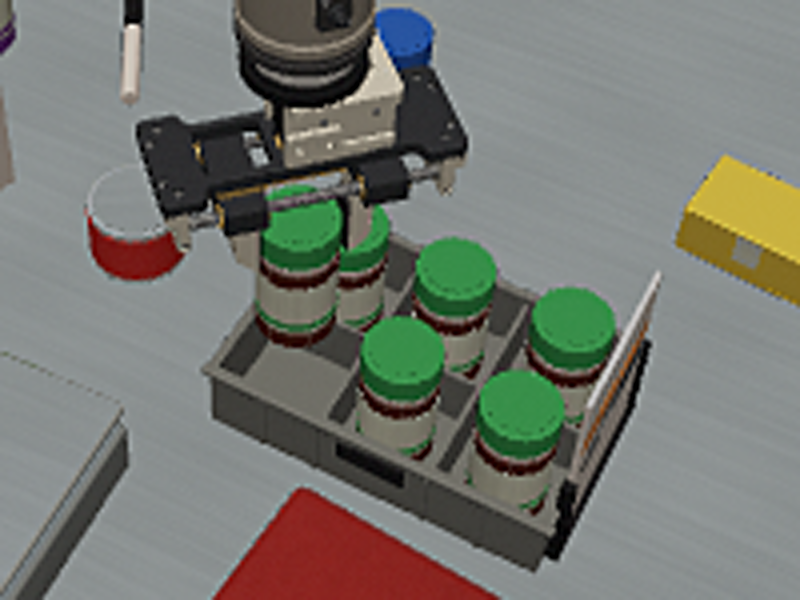

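The first jar stands in the near cell (360,270), and the second hangs upright over the far cell (298,270). Lowering it.

>>> apply_moves([
  {"x":0,"y":0,"z":0,"rx":0,"ry":0,"rz":0},
  {"x":0,"y":0,"z":2.5,"rx":0,"ry":0,"rz":0},
  {"x":0,"y":0,"z":5,"rx":0,"ry":0,"rz":0},
  {"x":0,"y":0,"z":7,"rx":0,"ry":0,"rz":0},
  {"x":0,"y":0,"z":8,"rx":0,"ry":0,"rz":0},
  {"x":0,"y":0,"z":8.4,"rx":0,"ry":0,"rz":0},
  {"x":0,"y":0,"z":8.7,"rx":0,"ry":0,"rz":0},
  {"x":0,"y":0,"z":8.8,"rx":0,"ry":0,"rz":0},
])

```text
time: 8.65
ee_pos: [631.1, 42.1, 99.3]
tcp_rot: [0.0, 0.925, 0.38, 0.001]
force: [0.4, -0.2, -3.1]
opening: 55.6
gripper_force: 25.0
```

>>> apply_moves([
  {"x":0,"y":0,"z":0.1,"rx":0,"ry":0,"rz":0},
  {"x":0,"y":0,"z":0.1,"rx":0,"ry":0,"rz":0},
])

```text
time: 8.85
ee_pos: [630.8, 42.4, 98.3]
tcp_rot: [0.0, 0.925, 0.38, 0.0]
force: [-0.4, 0.5, -2.9]
opening: 55.9
gripper_force: 25.0
```

Still ~1 mm above the floor by the force; a touch lower, then release and rise.

>>> apply_moves([
  {"x":0,"y":0,"z":0.1,"rx":0,"ry":0,"rz":0},
  {"x":0,"y":0,"z":0.15,"rx":0,"ry":0,"rz":0},
  {"x":0,"y":0,"z":0.15,"rx":0,"ry":0,"rz":0},
])

```text
time: 9.15
ee_pos: [630.9, 42.5, 97.0]
tcp_rot: [0.0, 0.925, 0.38, 0.001]
force: [-1.5, 0.2, 2.4]
opening: 55.5
gripper_force: 25.0
```

>>> apply_moves([
  {"x":0,"y":0,"z":0,"rx":0,"ry":0,"rz":0},
  {"x":0,"y":0,"z":0,"rx":0,"ry":0,"rz":0},
  {"x":0,"y":0,"z":0,"rx":0,"ry":0,"rz":0},
  {"x":0,"y":0,"z":0,"rx":0,"ry":0,"rz":0},
  {"x":0,"y":0,"z":-0.5,"rx":0,"ry":0,"rz":0},
  {"x":0,"y":0,"z":-3,"rx":0,"ry":0,"rz":0},
  {"x":0,"y":0,"z":-7.5,"rx":0,"ry":0,"rz":0},
  {"x":0,"y":0,"z":-12,"rx":0,"ry":0,"rz":0},
], gripper=90)

```text
time: 9.95
ee_pos: [630.0, 42.4, 217.3]
tcp_rot: [-0.0, 0.925, 0.38, -0.001]
force: [1.0, 0.7, 0.1]
opening: 82.7
gripper_force: 0.0
```

Run:
```python
from h import *
go((530,-335,260,1.285))
b=cap('scene');P=cloud(b);i=b['image'];cv2.imwrite('pics/s3.png',cv2.resize(np.hstack([i[140:290,90:190],i[180:330,230:330]]),(800,600),interpolation=2))
hsv=cv2.cvtColor(i,cv2.COLOR_BGR2HSV)
k,l,s,c=cv2.connectedComponentsWithStats(cv2.inRange(hsv,(50,120,50),(75,255,255)))
for n in range(1,k):
    q=P[l==n]; q=q[np.isfinite(q[:,2])]
    if s[n,4]<80 or q[:,1].mean()<-200: continue
    zt=np.percentile(q[:,2],90);q=q[q[:,2]>zt-5];print(c[n].round(),zt.round(),((q.max(0)+q.min(0))/2).round())
# clip in bin frame, top+scene initial clouds
t=np.radians(-16.4);o=np.array([604.5,-356.7])
M=np.array([[np.cos(t),np.sin(t)],[-np.sin(t),np.cos(t)]])
for n in('top0','scene0'):
    Q=np.load(n+'.npz')['P'].reshape(-1,3);Q=Q[np.isfinite(Q[:,2])]
    L=np.c_[(Q[:,:2]-o)@M.T,Q[:,2]]
    L=L[(abs(L[:,0]+78)<45)&(abs(L[:,1])<60)&(L[:,2]>113)&(L[:,2]<190)]
    for a,bb in((113,125),(125,135),(135,145),(145,155),(155,165),(165,180)):
        s_=L[(L[:,2]>=a)&(L[:,2]<bb)]
        if len(s_): print(n,a,len(s_),'x',s_[:,0].min().round(),s_[:,0].max().round(),'y',s_[:,1].min().round(),s_[:,1].max().round())
    W=np.c_[(Q[:,:2]-o)@M.T,Q[:,2]]; W=W[(abs(W[:,2]-110)<4)&(abs(W[:,0])<95)&(abs(W[:,1])<95)]; print('rim',W.min(0).round(),W.max(0).round())
```

```text
now 9.95 [630.   42.4 217.3] a 0.78 F [1.  0.7 0.1] open 82.7 g 0.0 q [-0.05  0.56  1.25 -0.    1.34  0.74]
(530, -335, 260, 1.285) -> [-33.66  19.8   -4.25] [-0.001  0.001 -0.505]
[433.  56.] -3.0 [-837.  193.   -3.]
[446.  60.] -2.0 [-838.  258.   -2.]
[460.  63.] -3.0 [-837.  321.   -4.]
[427.  66.] -2.0 [-727.  193.   -3.]
[473.  66.] -2.0 [-837.  385.   -2.]
[487.  69.] -2.0 [-845.  451.   -3.]
[441.  70.] -2.0 [-722.  258.   -3.]
[455.  74.] -2.0 [-728.  323.   -3.]
[502.  74.] -3.0 [-835.  512.   -4.]
[469.  78.] -3.0 [-723.  384.   -3.]
[483.  81.] -3.0 [-720.  449.   -3.]
[498.  86.] -1.0 [-718.  513.   -2.]
[277. 218.] 114.0 [568.  48. 156.]
[303. 229.] 114.0 [549. 126. 113.]
[262. 238.] 114.0 [633.  42. 113.]
[333. 242.] 114.0 [552. 213. 112.]
[290. 249.] 113.0 [630. 123. 112.]
[320. 263.] 113.0 [631. 209. 112.]
top0 113 71 x -85.0 -66.0 y -29.0 52.0
top0 125 123 x -90.0 -63.0 y -23.0 22.0
top0 135 34 x -92.0 -59.0 y -14.0 14.0
top0 145 34 x -96.0 -57.0 y -13.0 14.0
top0 155 19 x -99.0 -55.0 y -13.0 14.0
top0 165 65 x -103.0 -50.0 y -15.0 15.0
rim [-82. -85. 106.] [ 82.  85. 114.]
scene0 113 33 x -88.0 -66.0 y -23.0 54.0
scene0 125 70 x -91.0 -62.0 y -21.0 27.0
scene0 135 30 x -96.0 -59.0 y -13.0 15.0
scene0 145 25 x -98.0 -55.0 y -11.0 18.0
scene0 155 26 x -102.0 -52.0 y -14.0 16.0
scene0 165 38 x -105.0 -50.0 y -16.0 16.0
rim [-81. -86. 106.] [ 83.  90. 114.]
```

View pics/s3.png

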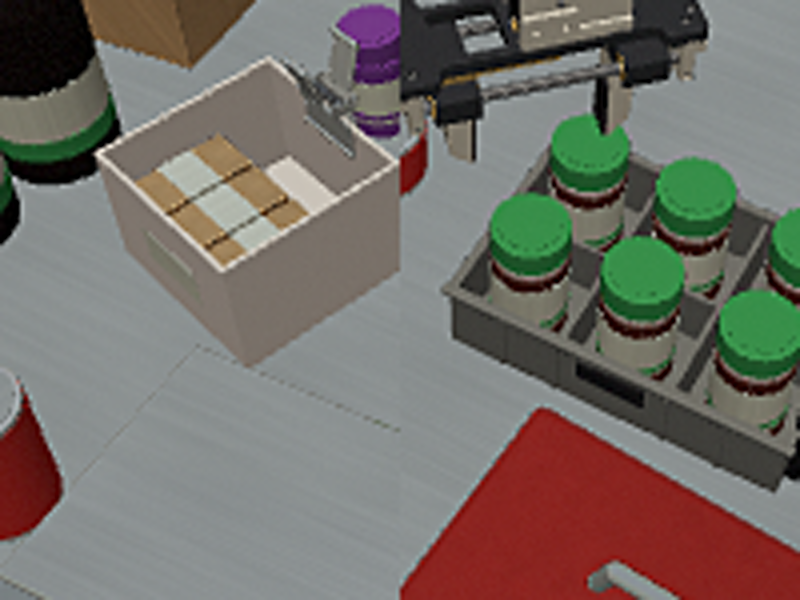

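Both jars stand upright in the two cells at (585,185) and (530,265); the clip is on the wall at (325,100). Moving above the clip.

>>> apply_moves([
  {"x":-2.5,"y":1.5,"z":-2,"rx":0,"ry":0,"rz":-0.05},
  {"x":-6.5,"y":3.8,"z":-3,"rx":0,"ry":0,"rz":-0.12},
  {"x":-10.7,"y":6.3,"z":-3,"rx":0,"ry":0,"rz":-0.2},
  {"x":-15,"y":8.8,"z":-3,"rx":0,"ry":0,"rz":-0.28},
  {"x":-19.2,"y":11.3,"z":-3,"rx":0,"ry":0,"rz":-0.36},
  {"x":-23.4,"y":13.8,"z":-3,"rx":0,"ry":0,"rz":-0.43},
  {"x":-27.6,"y":16.2,"z":-3,"rx":0,"ry":0,"rz":-0.5},
  {"x":-31.4,"y":18.5,"z":-3,"rx":0,"ry":0,"rz":-0.505},
], gripper=100)

```text
time: 10.8
ee_pos: [536.3, -312.0, 246.6]
tcp_rot: [0.0, 0.8, 0.6, 0.0]
force: [1.2, 0.7, 0.5]
opening: 91.9
gripper_force: 0.0
```

>>> apply_moves([
  {"x":0,"y":0,"z":0,"rx":0,"ry":0,"rz":0},
  {"x":0,"y":0,"z":0,"rx":0,"ry":0,"rz":0},
])

```text
time: 11.0
ee_pos: [536.9, -310.6, 246.1]
tcp_rot: [-0.0, 0.801, 0.598, 0.0]
force: [0.7, -0.3, -0.2]
opening: 92.1
gripper_force: 0.0
```

```bash
python3 -c "
from h import *
go((530.6,-335,220,1.285),(530.6,-335,158,1.285))"
```

```text
now 11.0 [ 536.9 -310.6  246.1] a 1.282 F [ 0.7 -0.3 -0.2] open 92.1 g 0.0 q [-0.65  0.52  1.24  0.    1.39 -0.36]
(530.6, -335, 220, 1.285) -> [-2.51  0.09  2.61] [-0.    -0.    -0.003]
(530.6, -335, 158, 1.285) -> [-2.52  0.09  8.81] [-0.    -0.    -0.003]
```

>>> apply_moves([
  {"x":-1.5,"y":0.1,"z":1,"rx":0,"ry":0,"rz":0},
  {"x":-2.5,"y":0.1,"z":3,"rx":0,"ry":0,"rz":0},
  {"x":-2.5,"y":0.1,"z":5,"rx":0,"ry":0,"rz":0},
  {"x":-2.5,"y":0.1,"z":7,"rx":0,"ry":0,"rz":0},
  {"x":-2.5,"y":0.1,"z":8.2,"rx":0,"ry":0,"rz":0},
  {"x":-2.5,"y":0.1,"z":8.7,"rx":0,"ry":0,"rz":0},
  {"x":-2.5,"y":0.1,"z":8.8,"rx":0,"ry":0,"rz":0},
])

```text
time: 11.7
ee_pos: [531.4, -333.7, 157.9]
tcp_rot: [-0.0, 0.8, 0.599, -0.0]
force: [0.3, -0.6, 0.3]
opening: 91.8
gripper_force: 0.0
```

Run:
```python
from h import *
go((530.6,-335,158,1.285))
b=cap('scene');cv2.imwrite('pics/s4.png',cv2.resize(b['image'][120:240,100:260],(800,600),interpolation=2))
```

```text
now 11.7 [ 531.4 -333.7  157.9] a 1.286 F [ 0.3 -0.6  0.3] open 91.8 g 0.0 q [-0.68  0.6   1.34 -0.    1.2  -0.4 ]
(530.6, -335, 158, 1.285) -> [-0.15 -0.04 -0.01] [-0.    -0.     0.001]
```

View pics/s4.png

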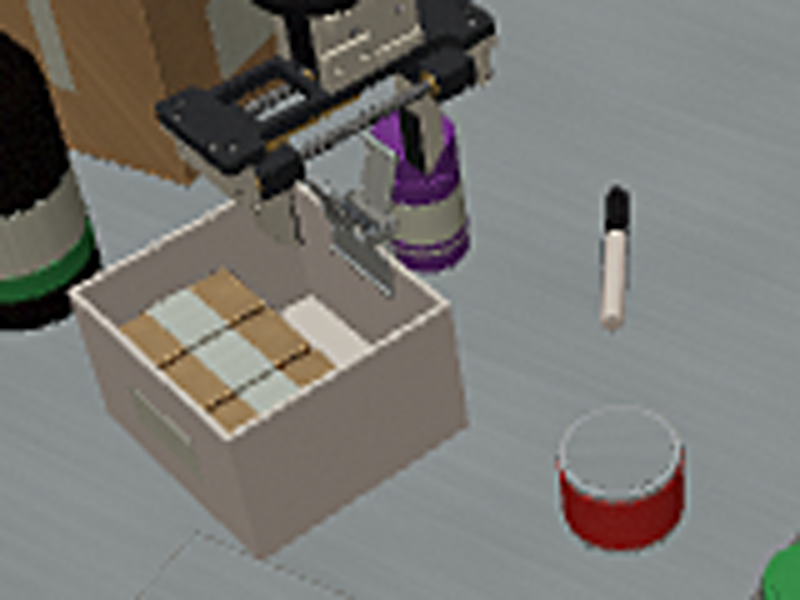

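The fingers straddle the clip's handles at (290,220) and (430,140). Squeezing.

>>> apply_moves([
  {"x":0,"y":0,"z":0,"rx":0,"ry":0,"rz":0},
  {"x":0,"y":0,"z":0,"rx":0,"ry":0,"rz":0},
  {"x":0,"y":0,"z":0,"rx":0,"ry":0,"rz":0},
  {"x":0,"y":0,"z":0,"rx":0,"ry":0,"rz":0},
  {"x":0,"y":0,"z":0,"rx":0,"ry":0,"rz":0},
  {"x":0,"y":0,"z":0,"rx":0,"ry":0,"rz":0},
  {"x":0,"y":0,"z":0,"rx":0,"ry":0,"rz":0},
  {"x":0,"y":0,"z":0,"rx":0,"ry":0,"rz":0},
], gripper=0, force=35)

```text
time: 12.55
ee_pos: [531.2, -334.2, 158.1]
tcp_rot: [0.0, 0.801, 0.599, -0.0]
force: [0.8, 0.9, 0.1]
opening: 32.3
gripper_force: 5.9
```

>>> apply_moves([
  {"x":0,"y":0,"z":0,"rx":0,"ry":0,"rz":0},
  {"x":0,"y":0,"z":0,"rx":0,"ry":0,"rz":0},
  {"x":0,"y":0,"z":-0.5,"rx":0,"ry":0,"rz":0},
  {"x":0,"y":0,"z":-1.5,"rx":0,"ry":0,"rz":0},
  {"x":0,"y":0,"z":-3,"rx":0,"ry":0,"rz":0},
  {"x":0,"y":0,"z":-5,"rx":0,"ry":0,"rz":0},
  {"x":0,"y":0,"z":-8,"rx":0,"ry":0,"rz":0},
  {"x":0,"y":0,"z":-11,"rx":0,"ry":0,"rz":0},
])

```text
time: 13.35
ee_pos: [531.1, -334.1, 270.1]
tcp_rot: [0.0, 0.801, 0.599, 0.0]
force: [-0.7, -0.8, -0.2]
opening: 23.0
gripper_force: 35.0
```

Run:
```python
from h import *
go((590,220,290,0),(590,253.5,290,0))
b=cap('scene');cv2.imwrite('pics/s5.png',cv2.resize(b['image'][60:210,80:280],(800,600),interpolation=2))
```

```text
now 13.35 [ 531.1 -334.1  270.1] a 1.285 F [-0.7 -0.8 -0.2] open 23.0 g 34.999510645866394 q [-0.68  0.52  1.17 -0.    1.45 -0.4 ]
(590, 220, 290, 0) -> [54.82 -9.98 -2.  ] [ 0.    -0.     1.285]
(590, 253.5, 290, 0) -> [ 58.03 -10.93  -2.  ] [ 0.    -0.     1.285]
```

View pics/s5.png

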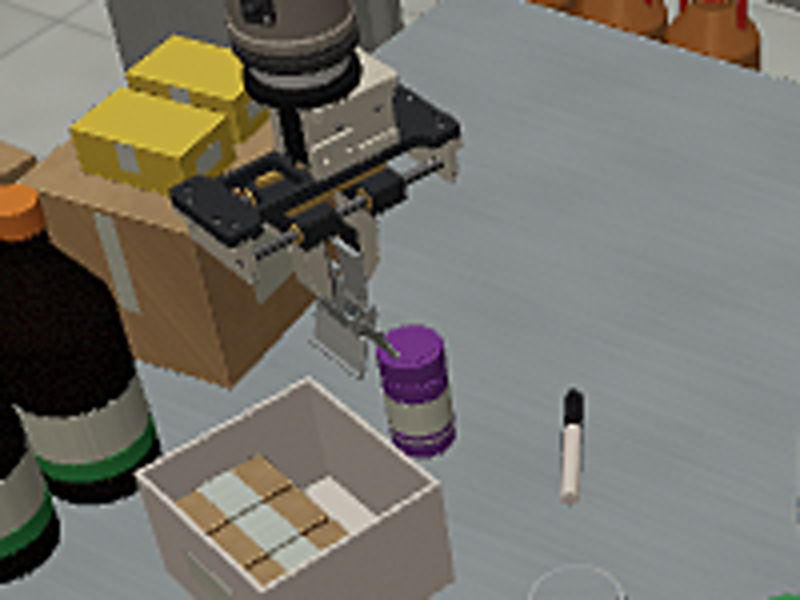

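The clip hangs from the fingers with handles together and jaws wide at (345,340). Carrying it to the card.

>>> apply_moves([
  {"x":2,"y":-0.4,"z":-1,"rx":0,"ry":0,"rz":0.05},
  {"x":6,"y":-1.1,"z":-2,"rx":0,"ry":0,"rz":0.14},
  {"x":10,"y":-1.9,"z":-2,"rx":0,"ry":0,"rz":0.24},
  {"x":14,"y":-2.6,"z":-2,"rx":0,"ry":0,"rz":0.34},
  {"x":18,"y":-3.4,"z":-2,"rx":0,"ry":0,"rz":0.44},
  {"x":22,"y":-4.1,"z":-2,"rx":0,"ry":0,"rz":0.54},
  {"x":26,"y":-4.9,"z":-2,"rx":0,"ry":0,"rz":0.64},
  {"x":29,"y":-5.5,"z":-2,"rx":0,"ry":0,"rz":0.7},
])

```text
time: 14.2
ee_pos: [560.3, -38.0, 289.3]
tcp_rot: [0.0, 0.958, 0.287, 0.001]
force: [0.6, 0.1, -0.3]
opening: 23.2
gripper_force: 35.0
```

```bash
python3 -c "
from h import *
go((591,254.5,290,0))"
```

```text
now 14.2 [560.3 -38.  289.3] a 0.582 F [ 0.6  0.1 -0.3] open 23.2 g 34.99158561229706 q [-0.2   0.38  1.34  0.    1.42  0.78]
(591, 254.5, 290, 0) -> [ 18.65 -22.74  -0.06] [ 0.    -0.002  0.582]
```

>>> apply_moves([
  {"x":1.5,"y":-1.8,"z":0,"rx":0,"ry":0,"rz":0.06},
  {"x":4.2,"y":-5.1,"z":0,"rx":0,"ry":0,"rz":0.15},
  {"x":7,"y":-8.5,"z":0,"rx":0,"ry":0,"rz":0.25},
  {"x":9.7,"y":-11.8,"z":0,"rx":0,"ry":0,"rz":0.35},
  {"x":12.4,"y":-15.1,"z":0,"rx":0,"ry":0,"rz":0.44},
  {"x":15,"y":-18.3,"z":0,"rx":0,"ry":0,"rz":0.52},
  {"x":17.2,"y":-21,"z":0,"rx":0,"ry":0,"rz":0.58},
  {"x":18.6,"y":-22.7,"z":0,"rx":0,"ry":0,"rz":0.582},
])

```text
time: 15.0
ee_pos: [589.7, 254.4, 288.9]
tcp_rot: [-0.0, 1.0, 0.002, 0.0]
force: [-0.7, -0.6, -0.5]
opening: 23.4
gripper_force: 35.0
```

>>> apply_moves([
  {"x":0,"y":0,"z":0.5,"rx":0,"ry":0,"rz":0},
  {"x":0,"y":0,"z":1,"rx":0,"ry":0,"rz":0},
  {"x":0,"y":0,"z":1,"rx":0,"ry":0,"rz":0},
])

```text
time: 15.3
ee_pos: [589.7, 250.4, 277.4]
tcp_rot: [0.0, 1.0, 0.001, -0.001]
force: [-0.2, -0.1, 0.4]
opening: 23.5
gripper_force: 35.0
```

Run:
```python
from h import *
b=cap('scene');go((591,254.5,239,0))
P=cloud(b)
u,v=np.meshgrid(np.arange(512),np.arange(384))
m=(P[...,2]>172)&(P[...,2]<262)&(abs(P[...,0]-591)<50)&(abs(P[...,1]-254)<45)
q=P[m]
for a in range(172,262,8):
    s=q[(q[:,2]>=a)&(q[:,2]<a+8)]
    if len(s): print(a,len(s),'x',s[:,0].min().round(1),s[:,0].max().round(1),'y',s[:,1].min().round(1),s[:,1].max().round(1))
m=(P[...,2]>140)&(P[...,2]<172)&(abs(P[...,0]-591)<80)&(abs(P[...,1]-254)<20);q=P[m]
for a in range(140,172,5):
    s=q[(q[:,2]>=a)&(q[:,2]<a+5)]
    if len(s): print('card',a,len(s),'x',s[:,0].min().round(1),s[:,0].max().round(1),'y',np.percentile(s[:,1],[0,50,100]).round(1))
np.save('P5.npy',P)
c0,r0=(int(t) for t in (np.mean(u[m])-80,np.mean(v[m])-80))
print(c0,r0);cv2.imwrite('pics/s6.png',cv2.resize(b['image'][r0:r0+120,c0:c0+160],(800,600),interpolation=2))
```

```text
now 15.35 [589.9 250.3 278. ] a 0.002 F [ 0.1 -0.3 -0.4] open 23.0 g 34.994720220565796 q [ 0.28  0.54  1.11 -0.    1.49  1.85]
(591, 254.5, 239, 0) -> [ 0.11 -0.42  3.9 ] [0.001 0.001 0.002]
196 37 x 562.9 623.2 y 233.7 271.3
204 51 x 559.9 622.1 y 234.3 271.4
212 39 x 562.9 621.1 y 239.0 266.0
220 33 x 568.8 622.1 y 241.2 263.8
228 24 x 574.1 622.4 y 238.9 260.9
236 82 x 568.7 616.2 y 241.6 264.0
244 41 x 569.9 614.3 y 240.5 262.7
252 14 x 578.9 605.2 y 240.3 265.9
260 2 x 600.0 601.4 y 236.4 238.4
card 140 10 x 578.5 652.5 y [253.2 257.2 257.5]
card 145 7 x 608.2 650.6 y [252.7 256.8 257.2]
card 150 8 x 582.1 648.7 y [256.5 257.3 257.7]
card 155 9 x 591.7 651.9 y [253.2 257.  257.8]
card 160 16 x 580.4 652.7 y [253.5 255.2 257.7]
card 165 31 x 584.1 652.4 y [253.  255.8 257.2]
card 170 1 x 646.5 646.5 y [255.7 255.7 255.7]
261 174
```

View pics/s6.png

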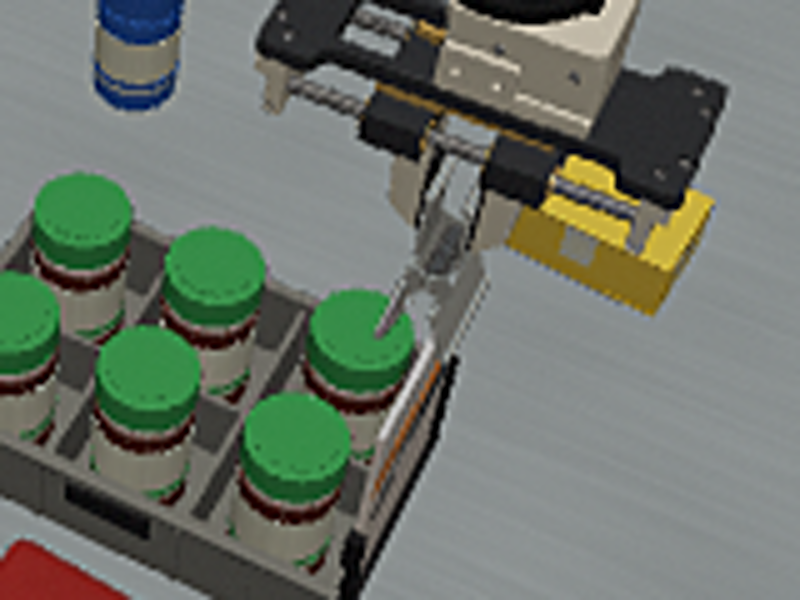

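The picture shows the open clip directly above the card's top edge (435,345), jaws at (390,310) and (465,310), straddling it. I'll check the tip height, then lower.

```bash
python3 -c "
import numpy as np
P=np.load('P5.npy');q=P[(P[...,2]>180)&(P[...,2]<215)&(abs(P[...,0]-591)<40)&(abs(P[...,1]-254)<30)]
for n,m in(('-y jaw',q[:,1]<250),('+y jaw',q[:,1]>255)):
  s=q[m];print(n,np.sort(s[:,2])[:10].round(1),s[np.argsort(s[:,2])[:10],1].round(1))
  t=s[s[:,2]<205];print(np.percentile(t[:,0],[0,100]))
"
```

```text
-y jaw [198.7 199.  200.7 201.6 201.9 202.2 202.3 202.8 203.  203.1] [238.  235.9 234.8 235.1 235.3 234.1 234.2 233.7 234.9 235.9]
[586.39647706 620.76624767]
+y jaw [200.1 200.5 200.5 201.7 202.2 202.5 202.5 202.5 202.7 202.7] [268.7 270.9 269.9 271.1 269.  269.1 270.1 268.  268.  270.1]
[562.90359781 623.17562133]
```

>>> apply_moves([
  {"x":0,"y":-0.35,"z":0,"rx":0,"ry":0,"rz":0},
  {"x":0.1,"y":-0.35,"z":0.5,"rx":0,"ry":0,"rz":0},
  {"x":0.1,"y":-0.35,"z":1.2,"rx":0,"ry":0,"rz":0},
  {"x":0.1,"y":-0.35,"z":1.9,"rx":0,"ry":0,"rz":0},
  {"x":0.1,"y":-0.35,"z":2.5,"rx":0,"ry":0,"rz":0},
  {"x":0.1,"y":-0.35,"z":2.8,"rx":0,"ry":0,"rz":0},
  {"x":0.1,"y":-0.35,"z":2.8,"rx":0,"ry":0,"rz":0},
])

```text
time: 16.05
ee_pos: [590.8, 255.0, 249.4]
tcp_rot: [0.0, 1.0, 0.001, -0.001]
force: [-0.8, -0.0, 0.1]
opening: 23.2
gripper_force: 35.0
```

>>> apply_moves([
  {"x":0,"y":0,"z":0.4,"rx":0,"ry":0,"rz":0},
  {"x":0,"y":0,"z":0.8,"rx":0,"ry":0,"rz":0},
  {"x":0,"y":0,"z":1.3,"rx":0,"ry":0,"rz":0},
  {"x":0,"y":0,"z":1.8,"rx":0,"ry":0,"rz":0},
  {"x":0,"y":0,"z":2.2,"rx":0,"ry":0,"rz":0},
  {"x":0,"y":0,"z":2.4,"rx":0,"ry":0,"rz":0},
  {"x":0,"y":0,"z":2.4,"rx":0,"ry":0,"rz":0},
  {"x":0,"y":0,"z":2.4,"rx":0,"ry":0,"rz":0},
])

```text
time: 16.85
ee_pos: [591.1, 255.1, 226.3]
tcp_rot: [-0.0, 1.0, 0.001, 0.0]
force: [1.0, 0.8, -0.8]
opening: 23.4
gripper_force: 35.0
```

Run:
```python
from h import *
b=cap('scene');go((591,254.5,226,0))
P=cloud(b)
q=P[(P[...,2]>130)&(P[...,2]<200)&(abs(P[...,0]-591)<60)&(abs(P[...,1]-254)<28)]
for a in range(130,200,6):
    s=q[(q[:,2]>=a)&(q[:,2]<a+6)]
    h,e=np.histogram(s[:,1],bins=range(228,282,3)); print(a,'x',s[:,0].min().round() if len(s) else '',s[:,0].max().round() if len(s) else '',dict((int(k),int(n)) for k,n in zip(e,h) if n))
cv2.imwrite('pics/s7.png',cv2.resize(b['image'][190:280,290:410],(800,600),interpolation=2))
```

```text
now 16.9 [591.1 255.1 226.4] a 0.003 F [-0.3 -0.8  1. ] open 23.1 g 34.99483287334442 q [ 0.29  0.58  1.19 -0.    1.37  1.86]
(591, 254.5, 226, 0) -> [-0.01  0.06  0.04] [-0.    -0.     0.003]
130 x 596.0 651.0 {252: 1, 255: 7}
136 x 603.0 650.0 {255: 8}
142 x 599.0 651.0 {255: 8, 273: 2}
148 x 562.0 624.0 {237: 11, 240: 5, 243: 1, 255: 6, 270: 10, 273: 21, 276: 2}
154 x 565.0 650.0 {240: 3, 243: 2, 252: 1, 255: 10, 267: 2, 270: 19, 273: 2}
160 x 565.0 647.0 {243: 3, 246: 1, 252: 4, 255: 11, 267: 14, 270: 6}
166 x 569.0 649.0 {243: 3, 246: 1, 252: 6, 255: 9, 264: 8, 267: 17}
172 x 581.0 625.0 {246: 4, 249: 3, 252: 1, 261: 4, 264: 10}
178 x 578.0 624.0 {246: 1, 249: 6, 261: 3, 264: 2}
184 x 571.0 614.0 {243: 2, 246: 2, 249: 12, 252: 8, 255: 4, 258: 8, 261: 3, 264: 2, 267: 2}
190 x 571.0 615.0 {243: 3, 246: 14, 249: 5, 252: 12, 255: 15, 258: 9, 261: 4, 264: 2, 267: 1}
196 x 586.0 616.0 {246: 2, 258: 1, 264: 3, 267: 3}
```

View pics/s7.png

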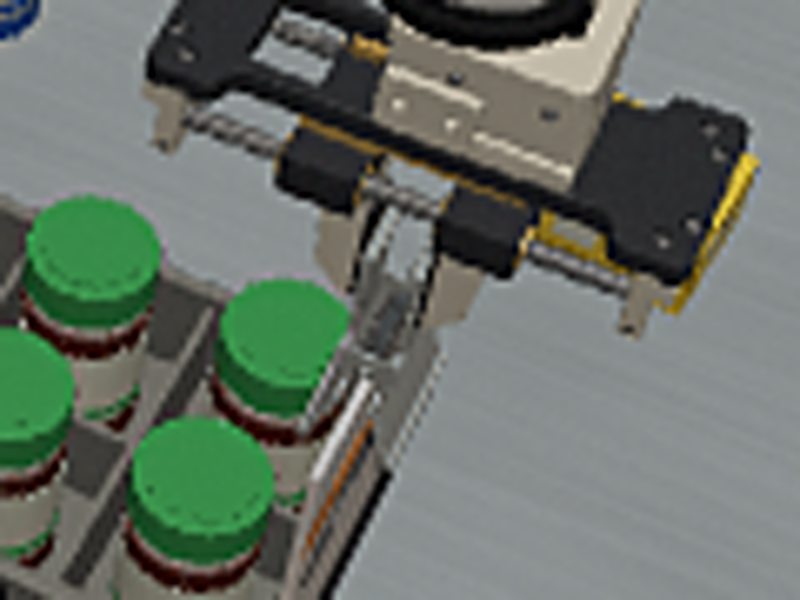

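The jaws straddle the card: tips at y≈237 and 275 about the card at 255, roughly 20 mm below its edge, with clear gaps on both sides at (335,390) and (400,400). Handing in.

```bash
python3 -c "
from h import *
print(robot.hand_in())"
```

```text
the job is handed in; nothing more can be done
None
```

The job is handed in, though no pass or fail verdict came back: both jars stand upright in the two empty cells, and the arm is holding the clip fully open astride the card, its tips about 20 mm below the edge and clear on both sides in the last camera check.

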